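Refit the coffee warmer's loose heat plate and switch it on

TASK

Take the loose hexagonal heat plate by its grip bar and shuffle it gently, without forcing it, in the coffee warmer's sprung hexagonal well until it drops fully home and lies level on the well's floor; do not press hard. Only then push the warmer's toggle switch all the way over, away from the robot, to turn it on. Leave the carafe, jar, date plates, paddle, mug and spoon where they are.

Things in the scene. Friction and masses are not known exactly. Their poses are not given: they have to be found in the camera images.
- plate_center (a point): Loose aluminium heat plate, about 0.16 kg: a hexagon 64 mm across flats, 16 mm thick, two flats facing its +x and -x, with a black upright grip bar on its middle (44 mm long along x, 16 mm thick along y, 34 mm tall). 50 mm tall in all; the point is its centre, 25 mm above the underside, z up. Stands flat on the table at the left, any yaw. Fits the well in any of its six 60-degree positions.
- warmer: White warmer, fixed: 200 (x) by 270 (y) by 55 mm tall; origin under its centre. On its top stand the steel hexagonal well (+y half) and the toggle switch (-y half). The well is a cup 68 mm across flats inside (2 mm play each side of the plate), 14 mm deep, walls 12 mm thick, mouth 80 mm and floor 66 mm above the table. Plate's centre when home: 91 mm above the table; lying on the rim: 105 mm.
- well_nominal (a point): Nominal centre of the well's mouth, at warmer (0, 50, 80) mm, with the warmer's axes; the well nominally has two flats facing +x and -x. BUT THE REAL WELL is always 3 to 5.6 mm off this point, in any sideways direction, and turned up to 0.12 rad either way, which this point does not show. It does not shift when pushed sideways. Feel the plate in, or see the well by camera.
- well (a joint): How far the well is pressed down on its springs, m: 0 at rest, 0.008 at its hard stop. It starts to yield at about 4.5 N of downward push and meets the stop at about 10 N; beyond that it is rigid. It springs back up round a pressed plate that finds its place. Sideways and in twist it is rigid: a half-entered plate that is dragged or twisted jams and is soon forced.
- switch (a joint): Toggle lever of the warmer, rad: 0 = off (leaning to the warmer's -x, towards the robot), about 1.0 = fully on (leaning to +x, away). It stays where it is left; 1 to 3 N at the tip moves it.
- switch_tip (a point): Centre of the 26 mm ball at the tip of the lever, 55 mm from the hinge, which lies along the warmer's y at warmer (0, -95, 77) mm. At 0 the ball is 26 mm to -x of the hinge and 48 mm above it; fully on, 26 mm to +x. Below it is a block 70 by 50 mm whose top is 80 mm above the table.
- carafe: Empty glass carafe, 128 mm wide, 135 mm tall, with a black handle; far side of the table. Origin under its centre. Leave alone.
- jar: White closed jar, 80 mm wide, 130 mm tall, far side of the table. Origin under its centre. Leave alone.
- plate_low: Lower of two stacked date plates, 170 mm wide, at the right. Origin under its centre. Leave alone.
- plate_high: Upper of the two stacked date plates. Origin under its centre. Leave alone.
- paddle: Wooden serving paddle lying flat, 330 mm long along x, 100 mm wide, 14 mm thick, at the left. Leave alone.
- mug: White mug, 76 mm wide, 85 mm tall, beyond the heat plate. Origin under its centre. Leave alone.
- spoon: Steel spoon lying on the table between the robot and the warmer. Leave alone.
Mind the look-alikes: they are no part of the job. Leave any red or yellow look-alike of the part that bears plate_center alone.

How it is judged:
By the outcome, as a careful person would: the job done as asked, in the order asked, and still so for the second after the job is handed in, with the robot touching nothing.
It also fails if it takes over 72 s, if anything falls off the work surface, if the arm or the gripper's body presses on something with over 40 N, if the wrist force passes 120 N, or if a joint passes its speed limit or range.

ROBOT

A 6-joint arm with a two-finger parallel gripper is mounted at the origin on the work surface. World frame = base frame: x ahead of the robot, y to its left, z up, the work surface at z = 0. Lengths are in mm, angles in rad, forces in N, time in s.
With the tool pointing down it reaches from about 275 to 750 mm from the base axis. Payload 10.2 kg.
Tool frame: the origin (TCP) lies between the finger pads; the fingertips stand 14 mm ahead of it and the grasp point (between the pads) lies 5 mm behind it; z points along the fingers, y is the line along which they close (so a half turn about z gives the same grasp; the last joint's range is limited). The gripper opens to 85 mm and grips with 20 to 120 N. Pads are 22 mm wide; open, the fingers measure 114 mm over their backs; the gripper's body (76 mm by 85 mm) begins 54 mm behind the grasp point. The pads swing forward as they close: fully open they stand 13 mm farther back than shut.
Start: joints at [0.883, 0.313, 1.498, -0, 1.331, -0.223], TCP at [235.341, 469.304, 245.294] pointing down, gripper open.
Joint ranges: [-2.94, 2.94], [-0.97, 2.17], [0.19, 2.56], [-1.23, 4.37], [0.02, 3.11], [-2.88, 2.88]. Speed limits (rad/s): [2.39, 2.39, 3.01, 3.14, 3.14, 3.14].

INTERFACE

Orientations are given as a unit quaternion [w, x, y, z].
In Python, from workcell import ctrl, vision, workorder, spotter gives the robot as it stands.
- The arm moves only by the tool arm_command, never from a script. Its argument "series" is a list of rows, each an object of numbers: "grip": the closure, from -1 (fully open) to 1 (shut), so that 0 is half open; "x", "y", "z": the shift along the tool's x, y, z in m; "turn": the turn about the tool's z in rad. In form: [{"grip": .., "x": .., "y": .., "z": .., "turn": ..}, ...]. A call has 1 to 12 rows; each row shifts and turns the commanded pose from where the row before left it, along the tool's axes as they then stand; what a row does not reach is not made up. A row lasts 1/8 s, in which the tool goes at most 62.5 mm and 10.7 degrees, less where a joint would pass 70% of its speed; a pose out of reach is approached as far as the arm can. A call with a gripper value outside its range is refused whole. The fingers move at their own pace and stop on an object; "squeeze" is the grip in N (left out, the last holds). Time passes only in rows, so rows that do not move let the fingers close. It gives the time, the measured TCP pose, the force, the opening and the grip force at its end, in the units of the state.
- ctrl.sense(): the state, without advancing time (a new reading comes with each control period).
- vision.snapshot(name): name is "scene" or "top"; returns a dict with "pixels" (480x640x3 uint8, blue, green, red), "K" (3x3 intrinsics, pixels), "dist" ([k1, k2, p1, p2, k3] as OpenCV has them; the pictures are not rectified), "view" (4x4, takes a point from world to camera coordinates). Camera axes: x right, y down, z forward; pixel columns grow to the right and rows downward; lengths in mm; the calibration is good to about 2 mm. A picture is of the moment at which its call begins. There is no depth.
- workorder.finish_job(): hands the job in; it is judged then, once.
Trained networks look in a picture, given as the dict that the camera call returned (one of the last four; its "shot" number tells which), for a name from the list of things; names that differ only in an ending like _2 or _b are one class to them, and where a whole thing is asked for, a point or a joint stands for the part that bears it (a point fixed in the world has none). Each returns a list of dicts, best first, with "confidence" (0 to 1); they miss things now and then, are a little off and sometimes report something else, mostly with a low value. They report only what shows in the picture. A call takes as long as a camera call. They do not tell look-alikes from the thing itself.
- spotter.cut_out(name, picture): "pixels" (480x640 bool, what is visible of it) and "bbox" ([centre column, centre row, width, height] in pixels, round what is visible of it).
The state is a dict: "t": time; "joint_positions": joint angles; "joint_velocities": joint speeds; "tau": joint torques, N m; "tcp_pos": TCP position; "tcp_rot": TCP orientation; "wrist_force": force on the tool from outside, world axes, zero at the start; "ft_torque": the same for the moment, N m; "finger_gap": finger opening in mm; "finger_force": force on a finger pad.
Only numpy, scipy, OpenCV 4.12 (cv2) and the standard library are available. Lean on these libraries where they do the work, as an engineer would, in place of code of your own. Each camera call takes 0.05 s, during which the arm holds its last target. There are 200 camera calls.

## Working session

There is one attempt and no reset: what is moved stays moved. The work goes in short steps, Python scripts to look and compute and a tool call to move; the robot and the scene stay as the last step left them, time stands still between calls to the robot, and variables do not carry over. Pictures are saved under pics/ and viewed, at most 10 in all, crops included, and the job is handed in when it is done.

Besides the shell and the picture viewer there is one more tool, called after "Emit:" in YAML: its name, and indented under it one key for each argument. arm_command: Moves the arm, as the interface text tells. Its arguments: {"type":"object","properties":{"series":{"type":"array"},"squeeze":{"type":"number"}},"required":["series"]}

```bash
mkdir -p pics; cat > h.py <<'E'
import numpy as np, cv2
from workcell import ctrl, vision, workorder, spotter
def px2ray(p,uv):
    u=cv2.undistortPoints(np.array(uv,float).reshape(-1,1,2),np.array(p["K"]),np.array(p["dist"],float)).reshape(-1,2)
    V=np.array(p["view"]);R=V[:3,:3];c=-R.T@V[:3,3]
    d=np.c_[u,np.ones(len(u))]@R
    return c,d
def at_z(p,uv,z):
    c,d=px2ray(p,uv); return c+d*((z-c[2])/d[:,2])[:,None]
def proj(p,X):
    V=np.array(p["view"]); r=cv2.Rodrigues(V[:3,:3])[0]
    return cv2.projectPoints(np.array(X,float).reshape(-1,3),r,V[:3,3].copy(),np.array(p["K"]),np.array(p["dist"],float))[0].reshape(-1,2)
E
python3 - <<'E'
from h import *
s=ctrl.sense(); print(s["tcp_pos"],s["tcp_rot"],s["finger_gap"],s["t"])
for n in("scene","top"):
    p=vision.snapshot(n); cv2.imwrite(f"pics/{n}0.png",p["pixels"]); V=np.array(p["view"]);print(n,-V[:3,:3].T@V[:3,3],V[2,:3],p["K"][0])
    for o in("plate_center","warmer","well","switch"):
        for r in spotter.cut_out(o,p)[:3]: print(o,r["confidence"],np.round(r["bbox"],1))
E
```

```text
[235.19009334 469.10483407 244.72687746] [-2.73682515e-04  2.30317913e-01  9.73115220e-01 -5.93921650e-04] 85.2242687367921 0.0
scene [1035.36001218 -782.79488785  989.28523777] [-0.37382348  0.60394059 -0.70392597] [559.76397314   0.         317.31597852]
plate_center 0.96 [316.4 195.6  25.8  27.6]
plate_center 0.76 [340.6 236.5  26.9  30. ]
plate_center 0.7 [266.5 292.1  15.8  20.1]
warmer 0.62 [299.9 300.9 144.4 124.9]
warmer 0.4 [421.1 280.9  57.9  70.7]
well 0.84 [313.2 271.5  49.9  36.7]
well 0.54 [406.4 166.1 110.1  48.1]
switch 0.61 [266.8 292.   13.8  16.7]
switch 0.49 [408.5 166.8 110.2  48. ]
top [ 277.17181519  -23.34262084 1743.87308729] [ 0.18976918 -0.00384798 -0.98182119] [562.00047452   0.         312.74722148]
plate_center 0.94 [232.2 306.   21.3  21.8]
plate_center 0.62 [265.9 265.2  24.1  24.6]
plate_center 0.6 [230.6 275.5  27.3  25.4]
warmer 0.64 [336.1 254.6  90.5  71.9]
well 0.87 [323.8 251.7  31.5  32.9]
switch 0.65 [369.8 256.8  11.4  11.1]
```

View pics/scene0.png

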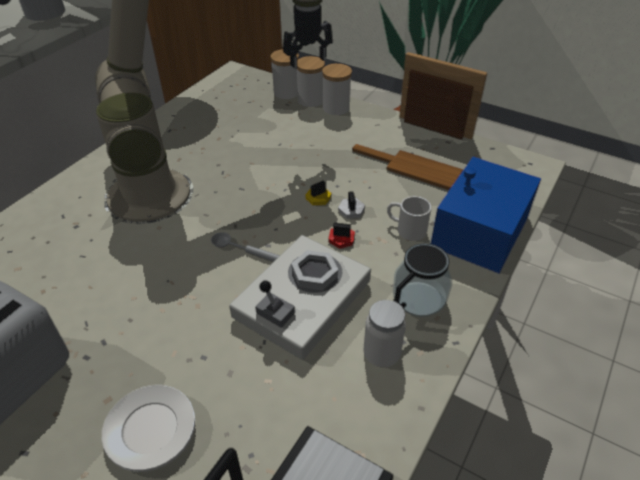

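View pics/top0.png

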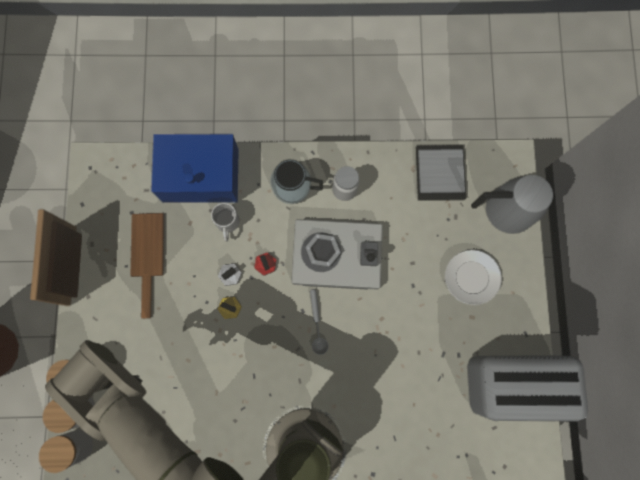

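Scene: the silver plate is at (351,207), with the yellow (318,193) and red (342,236) look-alikes beside it. Top: silver is at (230,273), the well at (322,251) and the switch at (370,255). Next I'll take enlarged crops.

```bash
python3 - <<'E'
from h import *
p=vision.snapshot("top"); q=vision.snapshot("scene")
a=cv2.resize(p["pixels"][225:300,210:390],None,fx=4.4,fy=4.4,interpolation=cv2.INTER_CUBIC)[:,:792]
b=cv2.resize(q["pixels"][185:325,225:375],None,fx=4,fy=4,interpolation=cv2.INTER_CUBIC)
cv2.imwrite("pics/ta.png",a);cv2.imwrite("pics/sa.png",b)
for n,pp,z in(("top",p,16),("scene",q,16)):
    for r in spotter.cut_out("plate_center",pp)[:4]:
        m=r["pixels"]; px=pp["pixels"][m].mean(0); ys,xs=np.nonzero(m); print(n,r["confidence"],np.round(px),xs.mean(),ys.mean(),at_z(pp,[[xs.mean(),ys.mean()]],14).round(1))
    for r in spotter.cut_out("well",pp)[:1]:
        ys,xs=np.nonzero(r["pixels"]);print(n,"well",xs.mean(),ys.mean(),at_z(pp,[[xs.mean(),ys.mean()]],80).round(1))
    for r in spotter.cut_out("switch",pp)[:1]:
        ys,xs=np.nonzero(r["pixels"]);print(n,"switch",xs.mean(),ys.mean(),at_z(pp,[[xs.mean(),ys.mean()]],120).round(1))
E
```

```text
top 0.76 [115. 118. 118.] 229.2014742014742 274.4103194103194 [[515.7 229.4  14. ]]
top 0.74 [48. 77. 85.] 229.26161369193153 307.4596577017115 [[413.8 227.   14. ]]
top 0.65 [126. 132. 132.] 339.6171875 254.52549342105263 [[ 575.5 -113.7   14. ]]
top 0.57 [ 53.  58. 107.] 264.66490765171505 263.66490765171505 [[548.4 120.   14. ]]
top well 322.18171160609614 250.21219226260257 [[577.6 -58.1  80. ]]
top switch 370.28125 257.0 [[ 549.2 -197.8  120. ]]
scene 0.86 [28. 30. 68.] 342.09193245778613 235.7579737335835 [[553.1 115.3  14. ]]
scene 0.66 [16. 50. 57.] 318.0380313199105 194.57270693512305 [[416.8 222.5  14. ]]
scene 0.63 [102. 102. 101.] 351.2146118721461 206.8310502283105 [[518.9 224.4  14. ]]
scene well 314.35252808988764 269.6622191011236 [[586.8 -71.3  80. ]]
scene switch 266.77914110429447 289.60736196319016 [[ 552.3 -200.2  120. ]]
```

View pics/ta.png

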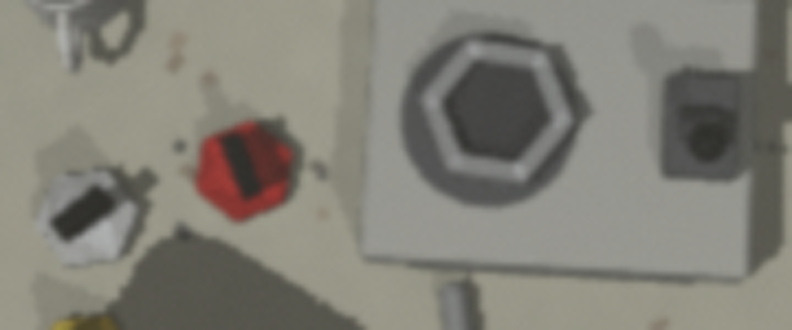

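View pics/sa.png

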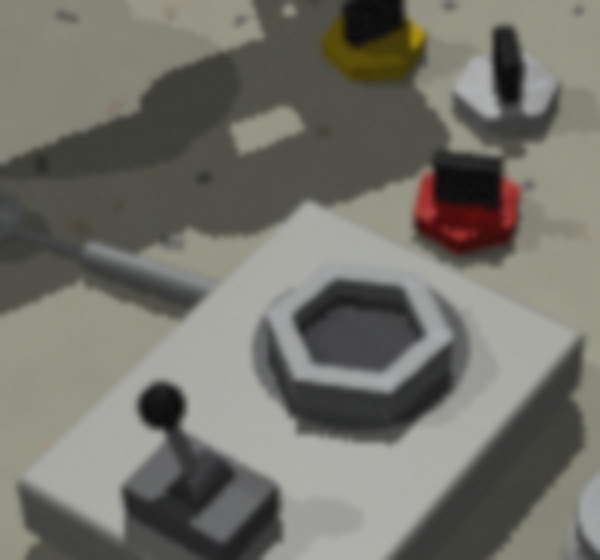

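```bash
cat >> h.py <<'E'
from scipy.optimize import least_squares
from scipy.ndimage import map_coordinates, gaussian_filter
def poly(c,n=14):
    "points and outward normals along closed polygon c (2D)"
    P=[];N=[]
    for a,b in zip(c,np.roll(c,-1,0)):
        t=(b-a)/np.linalg.norm(b-a)
        for s in np.linspace(.12,.88,n): P.append(a+s*(b-a));N.append([t[1],-t[0]])
    return np.array(P),np.array(N)
def hexa(af): # flats facing +-x
    k=np.radians(30+60*np.arange(6)); return np.c_[np.cos(k),np.sin(k)]*af/2/np.cos(np.pi/6)
def rect(a,b): return np.array([[a,-b],[a,b],[-a,b],[-a,-b]])/2
def fit(pics,shapes,x0,w=7):
    "shapes: (poly, z, sign) sign=+1 bright outside. fits x,y,yaw to steepest edges"
    G=[gaussian_filter(cv2.cvtColor(p["pixels"],6).astype(float),.7) for p in pics]
    s=np.linspace(-w,w,57)
    def xf(v,P): c,k=np.cos(v[2]),np.sin(v[2]); return P@np.array([[c,k],[-k,c]])+v[:2]
    x=np.array(x0,float)
    for it in range(6):
        T=[];
        for p,g in zip(pics,G):
            for (c,z,sg) in shapes:
                P,N=poly(c); L=P[:,None]+N[:,None]*s[None,:,None]
                W=xf(x,L.reshape(-1,2)); uv=proj(p,np.c_[W,np.full(len(W),z)])
                I=map_coordinates(g,[uv[:,1],uv[:,0]],order=1).reshape(len(P),-1)
                D=np.gradient(I,axis=1)*sg*np.exp(-(s/w)**2)[None]; D=gaussian_filter(D,(0,2)); j=D.argmax(1); ok=(D.max(1)>.5)&(j>2)&(j<54)
                T.append((P[ok],N[ok],xf(x,P+N*s[j][:,None])[ok],np.sqrt(D.max(1))[ok]))
        def f(v):
            r=[]
            for P,N,E,wt in T:
                n=xf([0,0,v[2]],N); r.append(((E-xf(v,P))*n).sum(1)*wt)
            return np.concatenate(r)
        o=least_squares(f,x,loss="soft_l1"); x=o.x
    return x, np.sqrt(np.mean(np.minimum(np.abs(o.fun),9)**2)), len(o.fun)
E
python3 - <<'E'
from h import *
p=vision.snapshot("top"); q=vision.snapshot("scene")
W=[(hexa(68),80,1),(hexa(92),80,-1)]
for n,pp in(("top",[p]),("scene",[q]),("both",[p,q])):
    print("well",n,fit(pp,W,[580,-60,0]))
    print("wellin",n,fit(pp,W[:1],[580,-60,0]))
    for a in(-.6,): 
        print("bar",n,fit(pp,[(rect(44,16),50,1)],[514,227,-.9]),"hex",fit(pp,[(hexa(64),16,-1)],[514,227,-.9]))
# triangulate heights: well and plate bar
def tri(a,b):
    c1,d1=px2ray(p,[a]);c2,d2=px2ray(q,[b]);s=np.linalg.lstsq(np.c_[d1[0],-d2[0]],c2-c1,rcond=None)[0];return (c1+d1[0]*s[0]+c2+d2[0]*s[1])/2
print("bar top",tri((210+82/4.4,225+213/4.4),(225+505/4,185+35/4)))
print("ball",tri((210+707/4.4,225+140/4.4),(225+161/4,185+406/4)))
print("well ctr",tri((210+499/4.4,225+111/4.4),(225+360/4,185+326/4)))
E
```

```text
well top (array([ 5.79390230e+02, -5.85988041e+01, -1.62019965e-01]), np.float64(0.5481929032624269), 168)
wellin top (array([ 5.79392429e+02, -5.86309433e+01, -1.60773896e-01]), np.float64(0.630114688668855), 84)
bar top (array([513.81710094, 225.87591012,  -0.95080806]), np.float64(2.0258223629094494), 56) hex (array([517.47320527, 230.64959452,  -0.90825746]), np.float64(0.8591586002192599), 46)
well scene (array([ 5.80273727e+02, -6.16143536e+01, -1.62501372e-01]), np.float64(0.9608810546749433), 137)
wellin scene (array([ 5.80134151e+02, -6.14626022e+01, -1.51437024e-01]), np.float64(1.0712810576518217), 84)
bar scene (array([517.17733563, 222.60632252,  -1.01096632]), np.float64(1.3149423420085022), 42) hex (array([517.2448573 , 226.71796886,  -0.93652641]), np.float64(0.789714771897816), 54)
well both (array([ 5.79799058e+02, -6.02068397e+01, -1.73110012e-01]), np.float64(1.2727171936714865), 305)
wellin both (array([ 5.79766329e+02, -6.01720948e+01, -1.62391271e-01]), np.float64(1.25109834732241), 168)
bar both (array([514.89926414, 226.18528763,  -1.00415817]), np.float64(1.8040951612776557), 98) hex (array([517.00051061, 228.7451147 ,  -0.9310579 ]), np.float64(1.293453483516979), 100)
bar top [514.41675107 226.13510857  55.3123261 ]
ball [ 548.41607868 -198.64675076  125.95052853]
well ctr [579.7301362  -60.69664657  76.07390129]h.py:39: RuntimeWarning: invalid value encountered in sqrt
  T.append((P[ok],N[ok],xf(x,P+N*s[j][:,None])[ok],np.sqrt(D.max(1))[ok]))
```

Emit:
arm_command:
  series:
    - {"grip": -0.2,"x": 0,"y": 0,"z": 0,"turn": 0.159}
    - {"grip": -0.2,"x": 0,"y": 0,"z": 0,"turn": 0.159}
    - {"grip": -0.2,"x": 0,"y": 0,"z": 0,"turn": 0.158}
    - {"grip": -0.2,"x": -0.045,"y": 0.0106,"z": 0.012,"turn": 0}
    - {"grip": -0.2,"x": -0.045,"y": 0.0106,"z": 0.012,"turn": 0}
    - {"grip": -0.2,"x": -0.045,"y": 0.0106,"z": 0.012,"turn": 0}
    - {"grip": -0.2,"x": -0.045,"y": 0.0106,"z": 0.012,"turn": 0}
    - {"grip": -0.2,"x": -0.045,"y": 0.0106,"z": 0.012,"turn": 0}
    - {"grip": -0.2,"x": -0.045,"y": 0.0106,"z": 0.012,"turn": 0}
    - {"grip": -0.2,"x": -0.045,"y": 0.0106,"z": 0.012,"turn": 0}
    - {"grip": -0.2,"x": -0.045,"y": 0.0106,"z": 0.012,"turn": 0}
    - {"grip": -0.2,"x": 0,"y": 0,"z": 0,"turn": 0}
  squeeze: 25

```text
t: 2.5
tcp_pos: [517.4, 226.2, 148.1]
tcp_rot: [-0.0, 0.455, 0.891, -0.001]
wrist_force: [-0.7, 0.8, 1.0]
finger_gap: 51.2
finger_force: 0.0
```

Emit:
arm_command:
  series:
    - {"grip": -0.2,"x": 0.002,"y": 0,"z": 0.028,"turn": 0}
    - {"grip": -0.2,"x": 0,"y": 0,"z": 0.028,"turn": 0}
    - {"grip": -0.2,"x": 0,"y": 0,"z": 0.028,"turn": 0}
    - {"grip": -0.2,"x": 0,"y": 0,"z": 0.019,"turn": 0}
    - {"grip": -0.2,"x": 0,"y": 0,"z": 0.008,"turn": 0}
    - {"grip": -0.2,"x": 0,"y": 0,"z": 0,"turn": 0}
    - {"grip": 1,"x": 0,"y": 0,"z": 0,"turn": 0}
    - {"grip": 1,"x": 0,"y": 0,"z": 0,"turn": 0}
    - {"grip": 1,"x": 0,"y": 0,"z": 0,"turn": 0}
    - {"grip": 1,"x": 0,"y": 0,"z": 0,"turn": 0}
  squeeze: 40

```text
t: 3.75
tcp_pos: [515.2, 230.2, 39.1]
tcp_rot: [0.001, 0.453, 0.891, 0.001]
wrist_force: [-0.6, 0.6, 5.9]
finger_gap: 15.2
finger_force: 40.2
```

Emit:
arm_command:
  series:
    - {"grip": 1,"x": 0,"y": 0,"z": -0.02,"turn": 0}
    - {"grip": 1,"x": 0,"y": 0,"z": -0.035,"turn": 0}
    - {"grip": 1,"x": 0,"y": 0,"z": -0.04,"turn": 0}
    - {"grip": 1,"x": 0,"y": 0,"z": -0.035,"turn": 0.134}
    - {"grip": 1,"x": 0,"y": 0,"z": 0,"turn": 0.134}
    - {"grip": 1,"x": -0.049,"y": -0.0071,"z": 0,"turn": 0}
    - {"grip": 1,"x": -0.049,"y": -0.0071,"z": 0,"turn": 0}
    - {"grip": 1,"x": -0.049,"y": -0.0071,"z": 0,"turn": 0}
    - {"grip": 1,"x": -0.049,"y": -0.0071,"z": 0,"turn": 0}
    - {"grip": 1,"x": -0.049,"y": -0.0071,"z": 0,"turn": 0}
    - {"grip": 1,"x": -0.049,"y": -0.0071,"z": 0,"turn": 0}
    - {"grip": 1,"x": 0,"y": 0,"z": 0,"turn": 0}

```text
t: 5.25
tcp_pos: [579.1, -63.1, 167.7]
tcp_rot: [-0.0, 0.57, 0.822, -0.0]
wrist_force: [-0.7, 0.9, -1.8]
finger_gap: 15.2
finger_force: 39.2
```

```bash
python3 - <<'E'
from h import *
q=vision.snapshot("scene");p=vision.snapshot("top"); s=ctrl.sense(); t=s["tcp_pos"]; print(t,s["tcp_rot"],s["wrist_force"],s["finger_gap"])
b=cv2.resize(q["pixels"][185:325,225:375],None,fx=4,fy=4,interpolation=cv2.INTER_CUBIC)
a=cv2.resize(p["pixels"][205:285,280:380],None,fx=4,fy=4,interpolation=cv2.INTER_CUBIC)
cv2.imwrite("pics/b1.png",np.hstack([b[:400,:],np.vstack([a[:,:200]*0]*2)[:400,:0]]));cv2.imwrite("pics/b2.png",a)
E
```

```text
[578.70687147 -60.00068548 167.86969659] [-6.08654990e-04  5.68592770e-01  8.22618920e-01 -5.40065115e-05] [ 0.53403442 -0.11771166 -1.85629738] 15.380681019391783
```

View pics/b1.png

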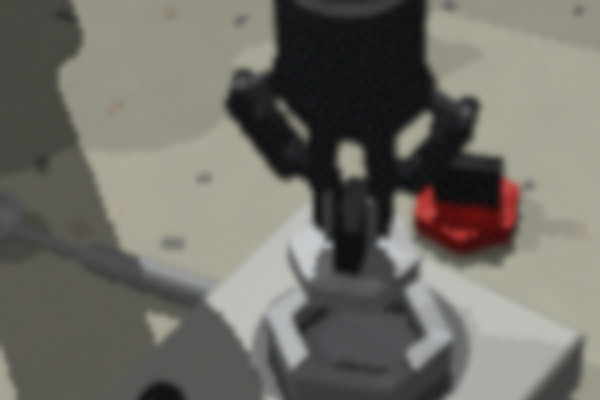

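The plate hangs level in the jaws above the well, with its top edge at about crop (290–420, 270). I'll fit its outline in the same views.

```bash
python3 - <<'E'
from h import *
q=vision.snapshot("scene");p=vision.snapshot("top"); s=ctrl.sense(); t=s["tcp_pos"]; r=s["tcp_rot"]
yaw=2*np.arctan2(r[2],r[1])-np.pi/2-np.pi/2; print(t,yaw,yaw+np.pi/3)
z=t[2]-39.1+16
im=q["pixels"].copy()
for n,pp in(("scene",[q]),("top",[p])):
    for w in (5,8):
        x=fit(pp,[(hexa(64),z,-1)],[t[0],t[1],yaw],w); print(n,w,x)
x=fit([q],[(hexa(64),z,-1)],[t[0],t[1],yaw],6)[0]
big=cv2.resize(im[225:305,270:370],None,fx=6,fy=6,interpolation=cv2.INTER_CUBIC)
big2=cv2.resize(p["pixels"][215:285,280:365],None,fx=6,fy=6,interpolation=cv2.INTER_CUBIC)
def dr(b,pp,x,h,z,o,c):
    C,S=np.cos(x[2]),np.sin(x[2]); X=h@np.array([[C,S],[-S,C]])+x[:2]
    uv=(proj(pp,np.c_[X,np.full(6,z)])-o+.5)*6-.5; cv2.polylines(b,[uv.round().astype(int)],True,c,1)
dr(big,q,x,hexa(64),z,[270,225],(0,0,255)); dr(big,q,[580.2,-61.5,-.162],hexa(68),80,[270,225],(0,255,0))
dr(big2,p,[t[0],t[1],yaw],hexa(64),z,[280,215],(0,0,255)); dr(big2,p,[579.4,-58.6,-.162],hexa(68),80,[280,215],(0,255,0))
big2=cv2.resize(big2,(200*2,int(420*400/510)));out=np.zeros((480,800,3),np.uint8)
out[:,:480]=cv2.resize(big,(480,384))[0:1].repeat(480,0)*0; out[:384,:480]=cv2.resize(big,(480,384)); out[:big2.shape[0],480:]=big2[:,:320]
cv2.imwrite("pics/c.png",out)
E
```

```text
[578.75940774 -59.03427207 168.15589412] -1.2077578354361447 -0.16056028423954705
scene 5 (array([580.28803574, -61.51025366,  -1.29265185]), np.float64(0.7563045125673913), 38)
scene 8 (array([581.08501157, -62.39681727,  -1.30930635]), np.float64(1.3914838902982687), 57)
top 5 (array([609.6463423 ,  40.4411694 ,  -1.30325858]), np.float64(0.4397070232938279), 8)
top 8 (array([577.71852904, -53.38448884,  -1.44009556]), np.float64(0.6127953531686156), 17)h.py:39: RuntimeWarning: invalid value encountered in sqrt
  T.append((P[ok],N[ok],xf(x,P+N*s[j][:,None])[ok],np.sqrt(D.max(1))[ok]))
```

View pics/c.png

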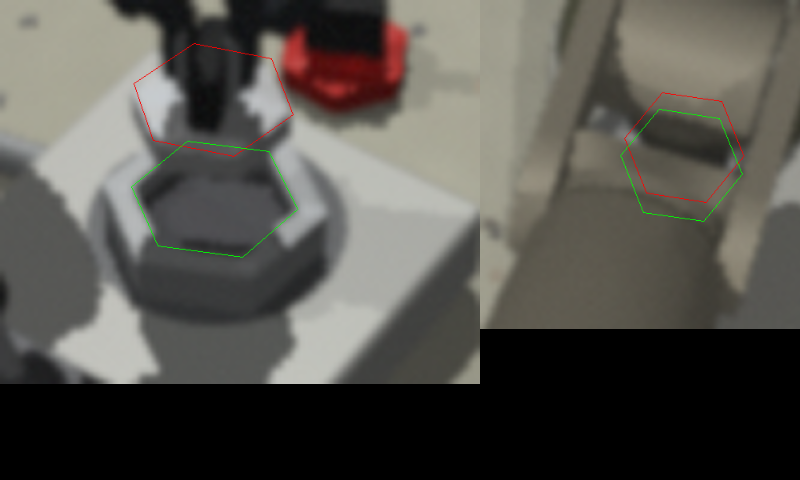

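Emit:
arm_command:
  series:
    - {"grip": 1,"x": 0,"y": 0,"z": 0.02,"turn": 0}
    - {"grip": 1,"x": 0,"y": 0,"z": 0.015,"turn": 0}
    - {"grip": 1,"x": 0,"y": 0,"z": 0.005,"turn": 0}
    - {"grip": 1,"x": 0,"y": 0,"z": 0,"turn": 0}

```text
t: 5.95
tcp_pos: [579.1, -59.8, 128.3]
tcp_rot: [-0.0, 0.568, 0.823, -0.0]
wrist_force: [0.4, 0.5, -0.6]
finger_gap: 15.3
finger_force: 39.2
```

```bash
cat > m.py <<'E'
from h import *
q=vision.snapshot("scene"); s=ctrl.sense(); t=s["tcp_pos"]; r=s["tcp_rot"]
yaw=2*np.arctan2(r[2],r[1])-np.pi; print(s["t"],t,yaw+np.pi/3,s["wrist_force"],s["ft_torque"])
z=t[2]-39.1+16
for w in (4,6): print(fit([q],[(hexa(64),z,-1)],[t[0],t[1],yaw],w))
E
python3 m.py 2>/dev/null; python3 m.py 2>/dev/null
```

```text
6.0 [579.27296601 -59.9203669  128.72930977] -0.1613088251249386 [-0.09047058  0.23084361 -0.34818474] [0.00198356 0.01012069 0.0054096 ]
(array([580.85016086, -62.50568383,  -1.22973836]), np.float64(0.5672622385701874), 25)
(array([581.0860702 , -62.7229554 ,  -1.25200819]), np.float64(0.9008663231856381), 38)
6.05 [579.33026318 -60.01158288 128.8871879 ] -0.16141161346366562 [-0.40582288 -0.78396135 -1.70349176] [0.01263931 0.00973817 0.04036361]
(array([581.04676005, -62.6528494 ,  -1.22474556]), np.float64(0.7168521179368956), 23)
(array([581.4706521 , -62.99401927,  -1.21827419]), np.float64(1.1328674066965532), 37)
```

Emit:
arm_command:
  series:
    - {"grip": 1,"x": 0.001,"y": -0.0003,"z": 0.004,"turn": 0}
    - {"grip": 1,"x": 0,"y": 0,"z": 0.003,"turn": 0}
    - {"grip": 1,"x": 0,"y": 0,"z": 0.002,"turn": 0}
    - {"grip": 1,"x": 0,"y": 0,"z": 0.001,"turn": 0}
    - {"grip": 1,"x": 0,"y": 0,"z": 0.001,"turn": 0}
    - {"grip": 1,"x": 0,"y": 0,"z": 0,"turn": 0}

```text
t: 6.8
tcp_pos: [578.4, -59.2, 117.2]
tcp_rot: [-0.0, 0.568, 0.823, -0.0]
wrist_force: [-0.0, 0.1, -0.1]
finger_gap: 15.0
finger_force: 39.2
```

Emit:
arm_command:
  series:
    - {"grip": 1,"x": 0,"y": 0,"z": 0.001,"turn": 0}
    - {"grip": 1,"x": 0,"y": 0,"z": 0.001,"turn": 0}
    - {"grip": 1,"x": 0,"y": 0,"z": 0,"turn": 0}

```text
t: 7.18
tcp_pos: [578.3, -59.2, 115.2]
tcp_rot: [-0.0, 0.568, 0.823, -0.0]
wrist_force: [-0.2, -0.3, -2.5]
finger_gap: 15.3
finger_force: 39.2
```

Emit:
arm_command:
  series:
    - {"grip": 1,"x": 0,"y": 0,"z": 0.001,"turn": 0}
    - {"grip": 1,"x": 0,"y": 0,"z": 0.001,"turn": 0}
    - {"grip": 1,"x": 0,"y": 0,"z": 0,"turn": 0}

```text
t: 7.55
tcp_pos: [578.4, -59.2, 113.2]
tcp_rot: [-0.0, 0.568, 0.823, -0.0]
wrist_force: [-0.4, -0.1, -0.6]
finger_gap: 15.2
finger_force: 39.2
```

```bash
python3 m.py 2>/dev/null; python3 m.py 2>/dev/null
```

```text
7.6 [578.41325021 -59.19709112 113.25049438] -0.16154961725546646 [ 0.31584455 -0.24967357 -0.77193605] [-0.00788528 -0.00941433 -0.03987934]
(array([580.29162847, -61.428787  ,  -1.19875558]), np.float64(0.5833136510130459), 23)
(array([580.62359085, -62.15592099,  -1.20969026]), np.float64(0.9129438571824001), 42)
7.65 [578.41333487 -59.21294188 113.28004755] -0.16158527274919599 [ 0.51508918 -0.75203891 -1.04735788] [ 0.06576494 -0.03170367 -0.01048516]
(array([580.33052285, -61.51070529,  -1.19769666]), np.float64(0.5922970812627874), 23)
(array([580.68160498, -62.18472946,  -1.20969455]), np.float64(0.7992490626954929), 44)
```

Emit:
arm_command:
  series:
    - {"grip": 1,"x": 0,"y": 0,"z": 0.001,"turn": 0}
    - {"grip": 1,"x": 0,"y": 0,"z": 0.001,"turn": 0}
    - {"grip": 1,"x": 0,"y": 0,"z": 0.001,"turn": 0}
    - {"grip": 1,"x": 0,"y": 0,"z": 0.001,"turn": 0}
    - {"grip": 1,"x": 0,"y": 0,"z": 0,"turn": 0}

```text
t: 8.28
tcp_pos: [578.4, -59.2, 109.2]
tcp_rot: [-0.0, 0.568, 0.823, -0.0]
wrist_force: [-0.6, -0.7, -1.5]
finger_gap: 15.1
finger_force: 39.2
```

Emit:
arm_command:
  series:
    - {"grip": 1,"x": 0,"y": 0,"z": 0.001,"turn": 0}
    - {"grip": 1,"x": 0,"y": 0,"z": 0.001,"turn": 0}
    - {"grip": 1,"x": 0,"y": 0,"z": 0.001,"turn": 0}
    - {"grip": 1,"x": 0,"y": 0,"z": 0,"turn": 0}
    - {"grip": 1,"x": 0,"y": 0,"z": 0,"turn": 0}

```text
t: 8.9
tcp_pos: [578.4, -59.2, 106.3]
tcp_rot: [0.0, 0.568, 0.823, -0.0]
wrist_force: [0.2, 0.2, -2.6]
finger_gap: 15.5
finger_force: 39.2
```

Emit:
arm_command:
  series:
    - {"grip": 1,"x": 0,"y": 0,"z": 0.001,"turn": 0}
    - {"grip": 1,"x": 0,"y": 0,"z": 0.0005,"turn": 0}
    - {"grip": 1,"x": 0,"y": 0,"z": 0,"turn": 0}
    - {"grip": 1,"x": 0,"y": 0,"z": 0,"turn": 0}

```text
t: 9.4
tcp_pos: [578.4, -59.2, 105.1]
tcp_rot: [0.0, 0.568, 0.823, 0.0]
wrist_force: [-2.9, 0.6, 2.6]
finger_gap: 15.5
finger_force: 39.8
```

Emit:
arm_command:
  series:
    - {"grip": 0.3,"x": 0,"y": 0,"z": 0,"turn": 0}
    - {"grip": 0,"x": 0,"y": 0,"z": 0,"turn": 0}
    - {"grip": 0,"x": 0,"y": 0,"z": 0,"turn": 0}
    - {"grip": 0,"x": 0,"y": 0,"z": -0.015,"turn": 0}
    - {"grip": 0,"x": 0,"y": 0,"z": -0.03,"turn": 0}
    - {"grip": 0,"x": 0,"y": 0,"z": -0.04,"turn": 0}
    - {"grip": 0,"x": 0,"y": 0,"z": -0.04,"turn": 0}
    - {"grip": 0,"x": -0.04,"y": -0.03,"z": -0.02,"turn": 0}
    - {"grip": 0,"x": -0.04,"y": -0.03,"z": 0,"turn": 0}
    - {"grip": 0,"x": -0.04,"y": -0.03,"z": 0,"turn": 0}
    - {"grip": 1,"x": -0.03,"y": -0.03,"z": 0,"turn": 0}
    - {"grip": 1,"x": 0,"y": 0,"z": 0,"turn": 0}

```text
t: 10.9
tcp_pos: [518.4, -244.2, 250.7]
tcp_rot: [0.001, 0.57, 0.822, -0.0]
wrist_force: [0.9, 0.3, 0.6]
finger_gap: 6.8
finger_force: 0.0
```

```bash
python3 - <<'E'
from h import *
q=vision.snapshot("scene");p=vision.snapshot("top"); s=ctrl.sense(); print(s["tcp_pos"],s["finger_gap"])
b=cv2.resize(q["pixels"][185:325,225:375],None,fx=4,fy=4,interpolation=cv2.INTER_CUBIC)
cv2.imwrite("pics/d.png",b)
for n,pp in(("top",[p]),("scene",[q])):
    print(n,fit(pp,[(rect(44,16),116,1)],[579,-60,-1.21],6))
    for z in(82,96): print(z,fit(pp,[(hexa(64),z,-1)],[579,-60,-1.21],5))
    for r in spotter.cut_out("switch",pp[0])[:2]: print(r["confidence"],r["bbox"])
E
```

```text
[ 519.40011958 -241.80222176  250.57222751] 0.11639152495405712
top (array([576.77556228, -59.9224251 ,  -1.18889317]), np.float64(1.0510450594863898), 56)
82 (array([579.92469438, -60.59841922,  -1.22253258]), np.float64(0.9161856167190916), 67)
96 (array([578.79916292, -60.55780488,  -1.18553009]), np.float64(0.9097210833049605), 56)
scene (array([583.18404108, -64.00766674,  -1.10641313]), np.float64(1.5652437986173104), 42)
82 (array([579.63584166, -61.70745392,  -1.23714259]), np.float64(1.4420977142189892), 65)
96 (array([585.50970938, -71.41780572,  -1.2726162 ]), np.float64(1.6146475487286434), 54)
0.69 [160.1, 453.6, 60.9, 39.0]
0.63 [148.2, 428.1, 93.4, 82.1]h.py:39: RuntimeWarning: invalid value encountered in sqrt
  T.append((P[ok],N[ok],xf(x,P+N*s[j][:,None])[ok],np.sqrt(D.max(1))[ok]))
```

View pics/d.png

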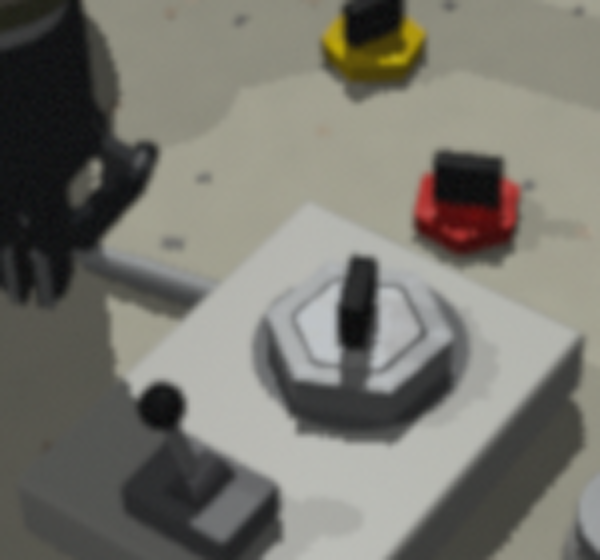

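The plate sits flush inside the rim, at crop (358,325), with the bar upright. Next is the switch, whose ball is at crop (161,406).

Emit:
arm_command:
  series:
    - {"grip": 1,"x": 0,"y": 0,"z": 0,"turn": 0.136}
    - {"grip": 1,"x": 0,"y": 0,"z": 0,"turn": 0.136}
    - {"grip": 1,"x": 0,"y": 0,"z": 0,"turn": 0.136}
    - {"grip": 1,"x": 0.025,"y": -0.011,"z": 0,"turn": 0}
    - {"grip": 1,"x": 0.02,"y": -0.01,"z": 0,"turn": 0}
    - {"grip": 1,"x": 0,"y": 0,"z": 0.03,"turn": 0}
    - {"grip": 1,"x": 0,"y": 0,"z": 0.035,"turn": 0}
    - {"grip": 1,"x": 0,"y": 0,"z": 0.035,"turn": 0}
    - {"grip": 1,"x": 0,"y": 0,"z": 0.021,"turn": 0}
    - {"grip": 1,"x": 0,"y": 0,"z": 0,"turn": 0}

```text
t: 12.35
tcp_pos: [500.2, -194.9, 127.9]
tcp_rot: [-0.001, 0.723, 0.691, -0.0]
wrist_force: [0.4, -0.3, 0.2]
finger_gap: 0.0
finger_force: 0.0
```

```bash
python3 - <<'E'
from h import *
q=vision.snapshot("scene"); s=ctrl.sense(); print(s["tcp_pos"],s["finger_gap"])
cv2.imwrite("pics/e.png",cv2.resize(q["pixels"][215:325,225:355],None,fx=4,fy=4,interpolation=cv2.INTER_CUBIC))
E
```

```text
[ 500.77567829 -195.38784248  129.18384748] -0.1594164549378124
```

View pics/e.png

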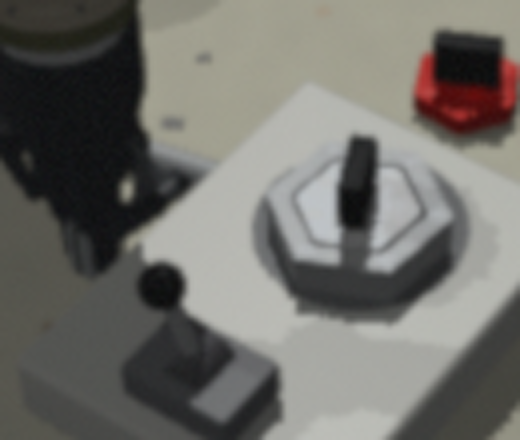

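The shut fingertips at crop (90,265) are behind the ball at (161,287), so I can push.

Emit:
arm_command:
  series:
    - {"grip": 1,"x": 0,"y": 0.008,"z": 0,"turn": 0}
    - {"grip": 1,"x": 0,"y": 0.008,"z": 0,"turn": 0}
    - {"grip": 1,"x": 0,"y": 0.006,"z": 0,"turn": 0}
    - {"grip": 1,"x": 0,"y": 0.006,"z": 0,"turn": 0}
    - {"grip": 1,"x": 0,"y": 0.006,"z": 0,"turn": 0}
    - {"grip": 1,"x": 0,"y": 0.006,"z": 0,"turn": 0}
    - {"grip": 1,"x": 0,"y": 0.006,"z": 0,"turn": 0}
    - {"grip": 1,"x": 0,"y": 0.006,"z": 0,"turn": 0}
    - {"grip": 1,"x": 0,"y": 0.006,"z": 0,"turn": 0}
    - {"grip": 1,"x": 0,"y": 0.006,"z": 0,"turn": 0}
    - {"grip": 1,"x": 0,"y": 0.004,"z": 0,"turn": 0}
    - {"grip": 1,"x": 0,"y": 0,"z": 0,"turn": 0}

```text
t: 13.9
tcp_pos: [567.8, -199.1, 128.4]
tcp_rot: [-0.001, 0.723, 0.691, -0.001]
wrist_force: [-4.4, 0.1, 0.4]
finger_gap: 0.2
finger_force: 2.5
```

```bash
python3 - <<'E'
from h import *
q=vision.snapshot("scene"); s=ctrl.sense(); print(s["tcp_pos"],s["wrist_force"])
cv2.imwrite("pics/f.png",cv2.resize(q["pixels"][215:325,225:355],None,fx=4,fy=4,interpolation=cv2.INTER_CUBIC))
E
```

```text
[ 567.80432598 -199.05109795  128.43111093] [-5.45127467  0.79385618  0.54733628]
```

View pics/f.png

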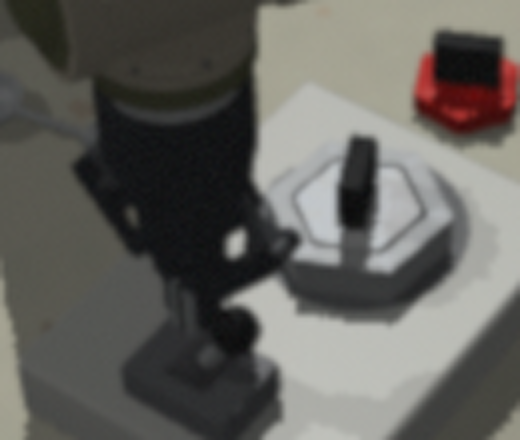

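The ball has crossed over to crop (235,330). I'll keep pushing in small steps until the lever meets its stop.

Emit:
arm_command:
  series:
    - {"grip": 1,"x": 0,"y": 0.002,"z": 0,"turn": 0}
    - {"grip": 1,"x": 0,"y": 0.002,"z": 0,"turn": 0}
    - {"grip": 1,"x": 0,"y": 0,"z": 0,"turn": 0}

```text
t: 14.32
tcp_pos: [568.8, -199.1, 128.2]
tcp_rot: [-0.005, 0.723, 0.691, -0.003]
wrist_force: [-24.1, 0.4, 9.2]
finger_gap: 0.1
finger_force: 12.2
```

The force rose to 24 N over 1 mm of travel, so the lever is at its stop. I'll back off and check.

Emit:
arm_command:
  series:
    - {"grip": 1,"x": 0,"y": -0.006,"z": 0,"turn": 0}
    - {"grip": 1,"x": 0,"y": -0.02,"z": 0,"turn": 0}
    - {"grip": 1,"x": 0,"y": -0.03,"z": 0,"turn": 0}
    - {"grip": 1,"x": 0,"y": -0.02,"z": -0.03,"turn": 0}
    - {"grip": 1,"x": 0,"y": -0.02,"z": -0.04,"turn": 0}
    - {"grip": 1,"x": -0.04,"y": -0.02,"z": -0.03,"turn": 0}
    - {"grip": 1,"x": -0.04,"y": 0,"z": 0,"turn": 0}
    - {"grip": 1,"x": 0,"y": 0,"z": 0,"turn": 0}

```text
t: 15.32
tcp_pos: [452.6, -276.0, 229.0]
tcp_rot: [0.001, 0.724, 0.69, 0.0]
wrist_force: [0.3, 0.3, -0.0]
finger_gap: 0.1
finger_force: 0.0
```

```bash
python3 - <<'E'
from h import *
q=vision.snapshot("scene"); s=ctrl.sense(); print(s["tcp_pos"],s["wrist_force"])
b=cv2.resize(q["pixels"][185:325,225:375],None,fx=4,fy=4,interpolation=cv2.INTER_CUBIC)
hx=np.array([574.4,-200,77]);
for a in(-.5,.4,.5):
    X=hx+55*np.array([np.sin(a),-.05*np.sin(a),np.cos(a)]); print(a,(proj(q,X)[0]-[225,185]+.5)*4)
cv2.imwrite("pics/g.png",b)
E
```

```text
[ 452.78743303 -274.55811229  228.72798756] [0.06472289 0.35482811 0.52070234]
-0.5 [163.18883933 408.48863549]
0.4 [238.1312944  445.71656475]
0.5 [246.29476139 453.05057985]
```

View pics/g.png

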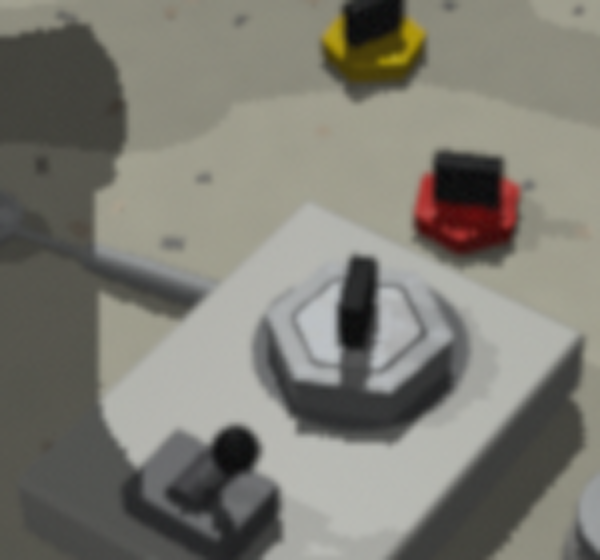

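```bash
python3 - <<'E' 2>/dev/null
from h import *
q=vision.snapshot("scene");p=vision.snapshot("top")
for n,pp in(("scene",q),("top",p)):
    x,e,k=fit([pp],[(rect(200,270),55,-1)],[585,-108,-.08],10); c,s=np.cos(x[2]),np.sin(x[2]); print(n,x,e)
    R=np.array([[c,-s],[s,c]])
    m=spotter.cut_out("switch",pp)
    g=cv2.cvtColor(pp["pixels"],6)
    for a in(-.5,.4,.45,.5):
        X=np.r_[x[:2]+R@[55*np.sin(a),-95],77+55*np.cos(a)]; uv=proj(pp,X)[0]; print(a,uv,(uv-[225,185]+.5)*4)
    u,v=uv.round().astype(int); w=g[v-9:v+10,u-9:u+10]; ys,xs=np.nonzero(w<45); print("dark centroid",xs.mean()+u-9,ys.mean()+v-9,len(xs))
E
```

```text
scene [ 5.72423472e+02 -1.07921073e+02 -6.45047540e-02] 2.8854023256930597
-0.5 [261.41681326 285.82504908] [147.66725302 405.30019631]
0.4 [279.8185115  295.31045204] [221.27404601 443.24180815]
0.45 [280.8351481  296.22333772] [225.34059239 446.89335087]
0.5 [281.83173565 297.16327841] [229.32694262 450.65311364]
dark centroid 282.7916666666667 298.0520833333333 96
top [ 5.72598403e+02 -1.07056942e+02 -6.67193442e-02] 2.1638797297620798
-0.5 [371.32577894 259.81208292] [587.30311575 301.24833166]
0.4 [372.04399369 243.59232468] [590.17597474 236.36929871]
0.45 [372.03605422 242.82774436] [590.14421689 233.31097742]
0.5 [372.02288034 242.09271078] [590.09152136 230.37084314]
dark centroid nan nan 0
```

```bash
python3 - <<'E' 2>/dev/null
from h import *
q=vision.snapshot("scene");p=vision.snapshot("top")
def ball(im,c,sz):
    g=gaussian_filter(cv2.cvtColor(im,6).astype(float),.5)
    u,v=np.meshgrid(np.arange(640),np.arange(480)); best=None
    X=np.arange(c[0]-7,c[0]+7,.25);Y=np.arange(c[1]-7,c[1]+7,.25); k=np.linspace(0,2*np.pi,48)
    f=lambda x,y,r:map_coordinates(g,[y+r*np.sin(k),x+r*np.cos(k)],order=1).mean()
    return max((f(x,y,sz*1.25)-f(x,y,sz*.75),x,y) for x in X for y in Y)
for n,pp,c0,c1,r in(("scene",q,(265,286),(284,297),5.7),("top",p,(370.5,256.5),(371.5,242.5),4.5)):
    im0=cv2.imread(f"pics/{n}0.png"); a=ball(im0,c0,r); b=ball(pp["pixels"],c1,r); print(n,a,b,b[1]-a[1],b[2]-a[2])
E
```

```text
scene (np.float64(109.78972425145282), np.float64(265.0), np.float64(286.0)) (np.float64(94.89099184791085), np.float64(283.5), np.float64(297.0)) 18.5 11.0
top (np.float64(18.273200180268987), np.float64(363.75), np.float64(261.25)) (np.float64(40.21107815114483), np.float64(371.0), np.float64(241.5)) 7.25 -19.75
```

```bash
python3 -c "
from h import *
print(workorder.finish_job())"
```

```text
the job is handed in; nothing more can be done
None
```

The heat plate is fully home and level in the well, the switch was then pushed over to its hard stop (peak force about 24 N), and the job was handed in at about 16 s; no verdict was returned.

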